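# Pluck the enamel needle case out of its flush drawer pocket

## Robot

A 6-joint arm with a two-finger parallel gripper is mounted at the origin on the work surface. World frame = base frame: x ahead of the robot, y to its left, z up, the work surface at z = 0. Lengths are in mm, angles in rad, forces in N, time in s.
With the tool pointing down it reaches from about 300 to 775 mm from the base axis. Payload 14.6 kg.
Tool frame: the origin (TCP) lies on the centre line of the jaws, within the pads' length; the fingertips stand 19 mm ahead of it and the grasp point (between the pads) is the TCP (bot.tip_reach is the distance from the TCP to the fingertips, in mm); z points along the fingers, y is the line along which they close (so a half turn about z gives the same grasp; the last joint's range is limited). The gripper opens to 85 mm and grips with 20 to 120 N. Pads are 22 mm wide; open, the fingers measure 114 mm over their backs; the gripper's body (76 mm by 85 mm) begins 54 mm behind the grasp point. The pads swing forward as they close: fully open they stand 13 mm farther back than shut.
Start: joints at [1.043, 0.3, 1.521, -0, 1.321, -0.067], TCP at [244.562, 492.625, 250.281] pointing down, gripper open.
Joint ranges: [-3.03, 3.03], [-0.79, 2.21], [0.23, 2.52], [-1.04, 4.18], [0, 3.07], [-2.55, 2.55]. Speed limits (rad/s): [2.22, 2.22, 2.57, 3.14, 3.14, 3.14].

## Interface

Orientations are given as a unit quaternion [w, x, y, z].
In Python, from rig import bot gives the robot as it stands. Calls block until the motion is done:
- bot.move_to(position, orientation): joint-space move of the TCP to a pose.
- bot.servo_line(position, attitude=None, speed=150, until_force=None): straight line of the TCP; attitude=None keeps the orientation; speed is the mean speed in mm/s. With until_force (N) it stops when the force on the tool has changed by that much, and returns True; else False.
- bot.move_joints(angles): joint-space move.
- bot.move_gripper(opening, grip_force=None): finger opening in mm; grip_force is the grip in N (None keeps the last); returns when the fingers have stopped.
- bot.dwell(seconds).
- bot.ik(position, orientation): joint angles nearest the present ones, or None.
- bot.read_state(): the state.
- bot.read_camera(name): name is "scene" or "top" or "wrist"; returns a dict with "image" (384x512x3 uint8, blue, green, red), "depth" (384x512 float32, mm along the optical axis (not along the pixel's ray), 0 where there is no reading), "fovy" (degrees; the focal length in pixels is half the picture's height over the tangent of half this angle, whatever the lens; pixels are square), "cx", "cy" (the principal point, pixels), "eye" and "attitude" of the camera in the world; the wrist camera has in their place "mount" (4x4, takes a point from camera to tool coordinates, whose origin is the TCP and whose axes are the flange's). Camera axes: x right, y down, z forward; pixel columns grow to the right and rows downward; lengths in mm; the calibration is good to about 2 mm. A picture is of the moment at which its call begins: read the wrist's pose just before it.
A pose or a line that the arm cannot do raises bot.MotionError and nothing moves.
- bot.finish_job(): hands the job in; it is judged then, once.
The state is a dict: "clock": time; "joint_positions": joint angles; "qvel": joint speeds; "effort": joint torques, N m; "ee_pos": TCP position; "tool_rot": TCP orientation; "ft_force": force on the tool from outside, world axes, zero at the start; "moment": the same for the moment, N m; "grip_width": finger opening in mm; "grip_force": force on a finger pad.
Only numpy, scipy, OpenCV 4.12 (cv2) and the standard library are available. Lean on these libraries where they do the work, as an engineer would, in place of code of your own. Each camera call takes 0.05 s, during which the arm holds its last target. There are 200 camera calls.

## Task

Take the turquoise needle case out of its pocket in the maple drawer: it lies flush and too close for fingers at its sides, so push it from the thumb well up the sloping end until it pokes out, then take hold of it. Lay it gently, flat and lengthwise, between the low rims of the little boxwood stool, centred on the seat, and let go. Leave the red case in its pocket and do not disturb the other collectibles.

Things in the scene. Friction and masses are not known exactly. Their poses are not given: they have to be found in the camera images.
- drawer: shallow maple drawer, 134 (x) x 246 (y) x 34 (z) mm, fixed on the smoked glass shelf, round brass pull at the middle of its -x front. Origin: centre of its underside; z up. Two equal open pockets run along its y axis, centred at x = -33 and +33 mm, each 44 mm wide, floor at z = 10, drawer's flat upper face at z = 34 mm; outer side walls 12 mm, rib between them 22 mm
- pocket_near (a point): foot of the slope in the pocket at x = -33 mm (mid width, floor level, drawer y = +51 mm), axes as the drawer's. From here the flat floor runs 166 mm to -y up to an upright end wall; to +y the slope rises 24 mm over 54 mm (24 degrees) to the drawer's upper face, whose flat land goes on 18 mm to the drawer's end
- pocket_far (a point): the same point of the other pocket, at x = +33 mm, of equal shape. At the start each pocket holds one case (which is where varies), lying on the flat floor, with an empty thumb well 42 to 55 mm long between the -y end wall and the case's tail
- turquoise_case: the turquoise enamel needle case with brass bands, loose closed rigid box 32 (x) x 110 (y) x 24 (z) mm, about 0.11 kg. Origin: centre of its underside; z up, y along its length (towards the pocket's slope at the start). It lies in a drawer pocket with its top level with the drawer's upper face and about 6 mm free at each side
- red_case: the same needle case in wine red, in the other pocket, same size, origin and axes; it stays where it is
- stool: boxwood spool holder shaped like a tiny stool, fixed on the glass shelf. Origin: centre of its underside (between the feet); z up. Seat 84 mm long (y) and 56 mm wide (x), its flat upper face at z = 45 mm. Along both long sides runs a rim 8 mm wide and 4 mm high, with 40 mm between the rims; the ends (+y and -y) are open, so the case overhangs them
- milk_thimble: milk glass thimble, white, 23 mm wide, 27 mm high, standing loose on the glass shelf. Origin: centre of its underside
- copper_thimble: copper thimble with a dented side, 23 mm wide, 27 mm high, standing loose. Origin: centre of its underside
- egg: turquoise cloisonne egg on a brass foot, 46 mm wide, 66 mm high, standing loose. Origin: centre of its underside
- spool: turned wooden spool, 34 mm wide, 45 mm high, standing loose. Origin: centre of its underside
- button_jar: blue ceramic jar with a brass cap, 56 mm wide, 75 mm high, standing loose. Origin: centre of its underside
- magnifier: hand magnifier lying flat, lens 74 mm wide at its origin, handle along its +x to 131 mm, 12 mm high

How it is judged (in metres and radians):
On the way:
1. the turquoise case is lifted right out of the drawer (z of turquoise_case in the frame of drawer above 0.05 m and contact force between the fingers and turquoise_case above 0.5 N), for 0.1 s.
At the end, for the whole second after the job is handed in: the turquoise case lies still, released, on the stool's seat between the rims: centre within 18 mm along and 8 mm across, right side up and level to 0.1 rad, lengthwise to 0.15 rad, underside within 3 mm of the seat; the red case is within 20 mm of where it was (x of turquoise_case in the frame of stool between -0.008 and 0.008 m and y of turquoise_case in the frame of stool between -0.018 and 0.018 m and z of turquoise_case in the frame of stool between 0.042 and 0.048 m and angle between the y axis of turquoise_case and the y axis of stool, either way round below 0.15 rad and angle between turquoise_case's own z axis and vertical below 0.1 rad and linear speed of turquoise_case below 0.02 m/s and contact force between turquoise_case and stool above 0.2 N and distance of red_case from where it was at the start of the episode below 0.02 m); the robot touches nothing.
It fails at once if the red case is shoved or lifted by more than 20 mm (distance of red_case from where it was at the start of the episode above 0.02 m).
It fails at once if the turquoise case is dropped or slammed on the stool (faster than 0.35 m/s just above the seat) (horizontal distance between turquoise_case and stool below 0.06 m and z of turquoise_case in the frame of stool below 0.065 m and linear speed of turquoise_case above 0.35 m/s).
It fails at once if another collectible is moved by more than 25 mm or tipped (distance of any of milk_thimble, copper_thimble, egg, spool, button_jar, magnifier from where it was at the start of the episode above 0.025 m or angle between any of milk_thimble, copper_thimble, egg, spool, button_jar, magnifier's own z axis and vertical above 0.5 rad).
It also fails if it takes over 54 s, if anything falls off the work surface, if the arm or the gripper's body presses on something with over 40 N, if the wrist force passes 120 N, or if a joint passes its speed limit or range.

## Working session

There is one attempt and no reset: what is moved stays moved. The work goes in short steps, each a Python script; the robot and the scene stay as the last script left them, time stands still between calls to the robot, and variables do not carry over. Pictures are saved under pics/ and viewed, at most 10 in all, crops included, and the job is handed in when it is done.

```bash
mkdir -p pics; ls; cat > h.py <<'E'
from rig import bot
import numpy as np, cv2
from scipy.spatial.transform import Rotation as R
def rot(q): return R.from_quat([q[1],q[2],q[3],q[0]])
def q(r):
    x=r.as_quat(); return [x[3],x[0],x[1],x[2]]
def cam(name):
    s=bot.read_state(); c=bot.read_camera(name)
    d=c["depth"]; h,w=d.shape
    f=h/2/np.tan(np.radians(c["fovy"])/2)
    v,u=np.mgrid[:h,:w]
    P=np.stack([(u-c["cx"])/f*d,(v-c["cy"])/f*d,d],-1)
    if "mount" in c:
        M=np.array(c["mount"]); P=P@M[:3,:3].T+M[:3,3]
        P=P@rot(s["tool_rot"]).as_matrix().T+np.array(s["ee_pos"])
    else:
        A=np.array(c["attitude"]); A=A if A.shape==(3,3) else rot(A).as_matrix()
        P=P@A.T+np.array(c["eye"])
    P[d==0]=np.nan
    return c["image"],P
E
python3 - <<'E'
from h import *
s=bot.read_state(); print(s["clock"],s["tool_rot"],s["grip_width"])
ims=[]
for n in("top","scene"):
    im,P=cam(n); np.savez("/tmp/%s0.npz"%n,im=im,P=P)
    cv2.imwrite("pics/%s0.png"%n,im)
E
```

```text
pics
0.0 [-1.63149769e-04  2.28370002e-01  9.73574239e-01 -5.62558254e-04] 85.26692206548685
```

View pics/top0.png

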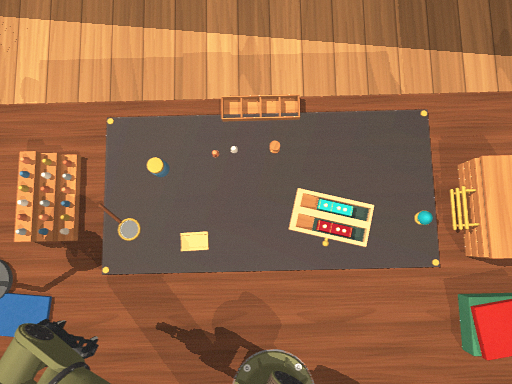

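View pics/scene0.png

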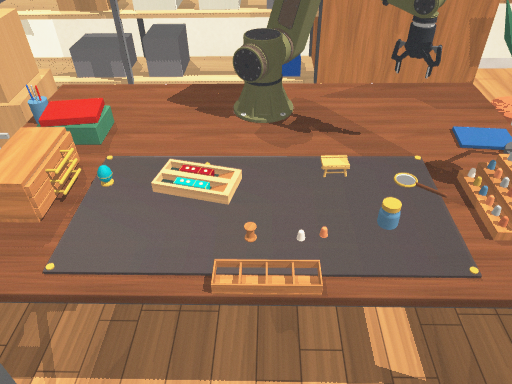

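The top view shows the drawer around (332,217): turquoise in the far pocket at (335,208), red in the near one, slopes on the left (+y) and wells on the right. The stool is at (194,241). The other items are well clear.

```bash
cat >> h.py <<'E'
def rect(P,m):
    p=P[m]; p=p[~np.isnan(p).any(1)]
    r=cv2.minAreaRect(p[:,:2].astype(np.float32)); return r,np.median(p[:,2]),len(p)
E
python3 - <<'E'
from h import *
z=np.load("/tmp/top0.npz"); im,P=z["im"],z["P"]
Z=P[...,2]
v,u=np.mgrid[:384,:512]
def box(a,b,c,d): return (u>=a)&(u<=b)&(v>=c)&(v<=d)
print("ppx",P[217,300],P[217,301], "glass",P[180,250])
print("drawer",rect(P,box(283,380,182,252)&(Z>27)))
print("stool",rect(P,box(175,215,226,256)&(Z>35)))
hsv=cv2.cvtColor(im,cv2.COLOR_BGR2HSV)
print("turq",rect(P,box(283,380,182,252)&(hsv[...,0]>80)&(hsv[...,0]<100)&(hsv[...,1]>150)))
print("red",rect(P,box(283,380,182,252)&((hsv[...,0]>170)|(hsv[...,0]<5))&(hsv[...,1]>180)))
for (a,b) in ((215,153),(234,149),(275,146),(157,166),(129,229),(425,217)): print(P[b,a].round())
E
```

```text
ppx [536.19490363 -98.82859598  37.52368797] [ 536.09744464 -101.95921868   37.97897666] glass [662.52222632  59.01057684  11.25663917]
drawer (((522.9452514648438, -194.95123291015625), (246.79039001464844, 159.25328063964844), 75.83235168457031), np.float64(42.63956047189572), 2582)
stool (((468.8029479980469, 233.01016235351562), (55.85745620727539, 84.87828063964844), 2.342886209487915), np.float64(55.37037817181954), 502)
turq (((565.0211791992188, -211.24209594726562), (109.82084655761719, 32.77366638183594), 75.55492401123047), np.float64(42.70674851589774), 279)
red (((498.3279724121094, -204.5438995361328), (109.18132781982422, 30.79836082458496), 75.92510986328125), np.float64(42.644015303872834), 264)
[750. 170.  34.]
[762. 108.  35.]
[764. -25.  55.]
[701. 343.  90.]
[511. 452.  14.]
[ 526. -480.   73.]
```

```bash
cat >> h.py <<'E'
def att(yaw,pitch=0,flip=0):
    # tool y along object x axis (yaw), tool z down; pitch = nose-up (object +y end up) of object
    a=R.from_euler('z',yaw)*R.from_euler('x',pitch)
    m=a.as_matrix(); s=-1 if flip else 1
    y=s*m[:,0]; z=-m[:,2]; x=np.cross(y,z)
    return q(R.from_matrix(np.stack([x,y,z],1)))
E
python3 - <<'E'
from h import *
print(bot.tip_reach)
yd=np.radians(-14.2)
for f in(0,1):
    print(f,[np.round(bot.ik(p,att(y,0,f)),2) if bot.ik(p,att(y,0,f)) is not None else None for p,y in (((469,233,300),np.radians(2.3)),((523,-195,300),yd),((540,-290,60),yd),((600,-110,60),yd),((469,233,90),np.radians(2.3)))])
E
```

```text
19.0
0 [array([ 0.39,  0.21,  1.52, -0.  ,  1.41,  0.35]), array([-0.42,  0.29,  1.42, -0.  ,  1.43, -0.17]), array([-0.55,  0.65,  1.49, -0.  ,  1.01, -0.3 ]), array([-0.24,  0.64,  1.5 , -0.  ,  1.  ,  0.01]), array([ 0.39,  0.44,  1.75, -0.  ,  0.96,  0.35])]
1 [None, None, None, None, None]
```

```bash
python3 - <<'E'
from h import *
for n,p,y in (("stool",(469,233,300),np.radians(2.3)),("drawer",(530,-195,300),np.radians(-14.2))):
    bot.move_to(p,att(y)); 
    if n=="drawer": bot.move_gripper(0)
    im,P=cam("wrist"); np.savez("/tmp/w_%s.npz"%n,im=im,P=P); cv2.imwrite("pics/w_%s.png"%n,im)
    print(n,bot.read_state()["clock"])
    Z=P[...,2]; print(np.nanpercentile(Z,[5,25,50,75,95]))
s=bot.read_state();print(s["ee_pos"],s["grip_width"])
a=np.hstack([cv2.resize(cv2.imread("pics/w_%s.png"%n),(400,300)) for n in("stool","drawer")]); cv2.imwrite("pics/w_both.png",a)
E
```

```text
stool 1.4583
[ -1.13872202   0.77296401   9.40233773  11.53826421 362.42964209]
drawer 3.8667
[ -1.0709305    0.87993507   9.49370576  35.83163483 362.62188641]
[ 530.0003125  -195.02315957  300.012649  ] -0.06814226909358964
```

View pics/w_both.png

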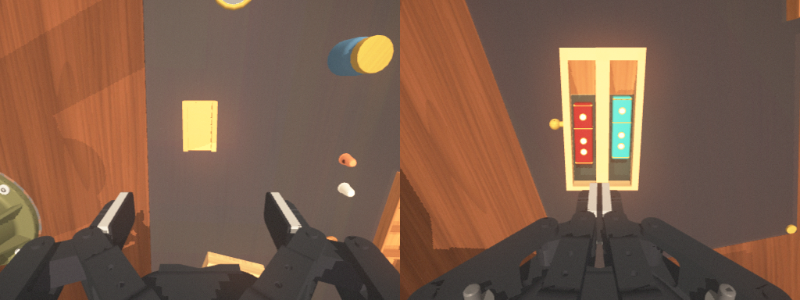

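The wrist views show the stool at (200,125) in the left half. In the right half is the drawer, with red at (583,132) and turquoise at (622,127), and the slopes at the top (+y).

```bash
python3 - <<'E'
from h import *
def near(P,c,r): return np.hypot(P[...,0]-c[0],P[...,1]-c[1])<r
z=np.load("/tmp/w_stool.npz"); im,P=z["im"],z["P"]; Z=P[...,2]
m=near(P,(469,233),65)&(Z>40)&(Z<75); print("stool",rect(P,m)); print(np.nanpercentile(Z[m],[10,30,50,70,95]))
z=np.load("/tmp/w_drawer.npz"); im,P=z["im"],z["P"]; Z=P[...,2]
yd=np.radians(-14.2); ex=np.array([np.cos(yd),np.sin(yd)]); ey=np.array([-ex[1],ex[0]])
m=near(P,(527,-196),150)&(Z>37)&(Z<52)
X=P[...,:2]@ex; m2=m&(X>567-70)&(X<567+70)
print("drawer",rect(P,m2)); print(np.nanpercentile(Z[m2],[10,50,90]))
hsv=cv2.cvtColor(im,cv2.COLOR_BGR2HSV); H,S=hsv[...,0],hsv[...,1]
for n,k in(("turq",(H>80)&(H<100)&(S>120)),("red",((H>170)|(H<4))&(S>190))):
    r=rect(P,m&k); c=np.array(r[0][0]); print(n,r,c@ex,c@ey)
c=np.array(rect(P,m2)[0][0]); print(c@ex,c@ey)
zz=near(P,(527,-196),150)&(Z<30)&(Z>13)&(abs(X-600)<15)
Y=P[...,:2]@ey; print("well floor",np.nanmedian(Z[zz&(Y<-125)]),np.nanpercentile(Y[zz],[1,99]))
E
```

```text
stool (((467.8363952636719, 233.28860473632812), (55.992218017578125, 84.39869689941406), 2.221717596054077), np.float64(54.85815312154338), 2792)
[53.57580515 54.31199599 54.85815312 56.23314352 59.19375909]
drawer (((533.29345703125, -198.1535186767578), (246.21392822265625, 134.4005889892578), 75.8226318359375), np.float64(43.37338819928692), 12450)
[41.84928182 43.3733882  44.44194493]
turq (((564.9082641601562, -209.697021484375), (104.37652587890625, 29.428674697875977), 75.42073059082031), np.float64(43.49088593259461), 1264) 599.0879179743014 -64.7136328224284
red (((498.08074951171875, -200.16259765625), (97.99504852294922, 27.744722366333008), 74.10557556152344), np.float64(42.731500290897515), 14) 531.9634300681864 -71.86381290150881
565.6073837177303 -61.27818339593696
well floor 20.055626853430738 [-176.07909094   14.15991756]
```

```bash
cat >> h.py <<'E'
YD=np.radians(-14.2); YS=np.radians(2.2)
D=np.array([533.2,-198.0,9.4]); S=np.array([468.1,233.1,9.4])
def dr(x,y,z): return D+R.from_euler('z',YD).apply([x,y,z])
def st(x,y,z): return S+R.from_euler('z',YS).apply([x,y,z])
E
python3 - <<'E'
from h import *
bot.move_to(dr(33,-88,90),att(YD))
print("touch",bot.servo_line(dr(33,-88,34.5),speed=60,until_force=8))
f0=np.array(bot.read_state()["ft_force"])
for y in (-60,-30,-3):
    print(y,bot.servo_line(dr(33,y,34.5),speed=45,until_force=25),np.round(np.array(bot.read_state()["ft_force"])-f0,1))
bot.dwell(.2)
s=bot.read_state();print(s["clock"],s["ee_pos"])
im,P=cam("wrist"); np.savez("/tmp/w1.npz",im=im,P=P); cv2.imwrite("pics/w1.png",im)
im,P=cam("scene"); cv2.imwrite("pics/s1.png",cv2.resize(im[140:240,120:300],None,fx=3,fy=3))
E
```

```text
touch False
-60 False [-0.6 -0.5 -0.1]
-30 False [ 0.4 -0.2  0.3]
-3 False [ 0.4 -1.3  0.2]
8.375 [ 564.4012407  -209.16946174   43.89283871]
```

View pics/w1.png

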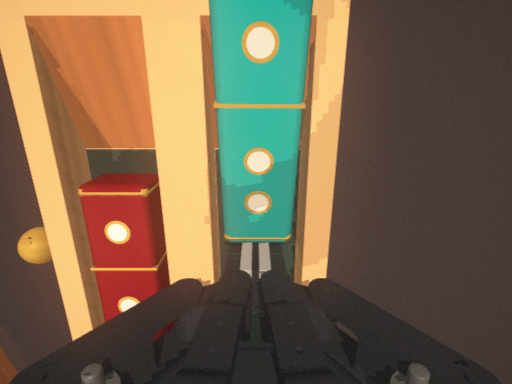

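View pics/s1.png

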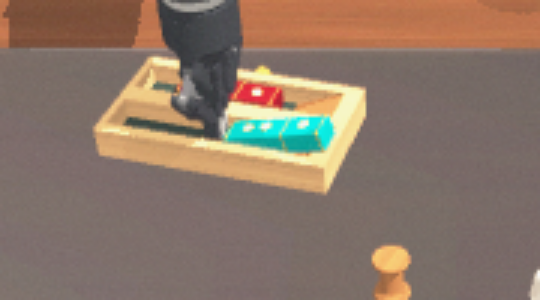

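The case's head now pokes well out onto the drawer's end, with the tail at about row 240 in the wrist view. Next I'll back off and measure where it rests.

```bash
python3 - <<'E'
from h import *
bot.servo_line(dr(33,-10,34.5),speed=40)
bot.servo_line(dr(33,-10,110),speed=120)
bot.move_gripper(56)
bot.move_to(dr(33,0,200),att(YD))
bot.dwell(.2)
im,P=cam("wrist"); cv2.imwrite("pics/w2.png",im)
L=R.from_euler('z',-YD).apply((P-D).reshape(-1,3)).reshape(P.shape)
hsv=cv2.cvtColor(im,cv2.COLOR_BGR2HSV); H,S_=hsv[...,0],hsv[...,1]
m=(H>78)&(H<102)&(S_>90)&(abs(L[...,0]-33)<25)&(L[...,1]>-20)&(L[...,1]<160)&(L[...,2]>20)&(L[...,2]<75)
p=L[m]; print(len(p),np.percentile(p,[1,50,99],axis=0).round(1))
b=[]
for y in range(-10,150,10):
    k=(abs(p[:,1]-y)<5)
    if k.sum()>20: b.append((y,np.median(p[k,0]),*np.percentile(p[k,0],[3,97]),np.percentile(p[k,2],[10,50,90]).round(1)))
for r in b: print(r)
print(bot.read_state()["clock"])
E
```

```text
3135 [[ 19.2  14.7  34.5]
 [ 33.8  71.8  50. ]
 [ 48.8 117.2  60.9]]
(10, np.float64(32.868374093310734), np.float64(21.96796486951622), np.float64(45.814749689355644), array([33.8, 34.5, 35.3]))
(20, np.float64(33.85406734981668), np.float64(19.716022793425367), np.float64(47.63592335816689), array([35. , 36.2, 37.7]))
(30, np.float64(31.85598824750215), np.float64(19.05750248911876), np.float64(48.563161194688085), array([37.3, 38.6, 40.1]))
(40, np.float64(33.79653767361006), np.float64(19.396106893689616), np.float64(48.194746447851564), array([40.3, 41.7, 42.9]))
(50, np.float64(37.57849510639373), np.float64(19.57391694494674), np.float64(48.91371786945567), array([42.6, 43.9, 45.2]))
(60, np.float64(34.61958222051465), np.float64(19.83670048974317), np.float64(48.476564008785225), array([45.4, 46.7, 48.1]))
(70, np.float64(33.695654795037186), np.float64(20.006545930442226), np.float64(47.42355022193621), array([47.8, 49. , 50.3]))
(80, np.float64(34.51594390395249), np.float64(20.212447958639586), np.float64(48.05180626998905), array([50.5, 51.9, 53.3]))
(90, np.float64(33.63010052949199), np.float64(19.81245237371177), np.float64(48.450559692583944), array([53. , 54.3, 56. ]))
(100, np.float64(34.42460616477329), np.float64(20.03802046393773), np.float64(48.59578681988939), array([55.9, 57.4, 58.7]))
(110, np.float64(34.35751019525903), np.float64(20.231783021613005), np.float64(47.74233769989276), array([58.2, 59.5, 60.8]))
(120, np.float64(32.712454705740775), np.float64(21.396388971890246), np.float64(47.54845836125293), array([46.6, 53.6, 59.1]))
10.85
```

View pics/w2.png

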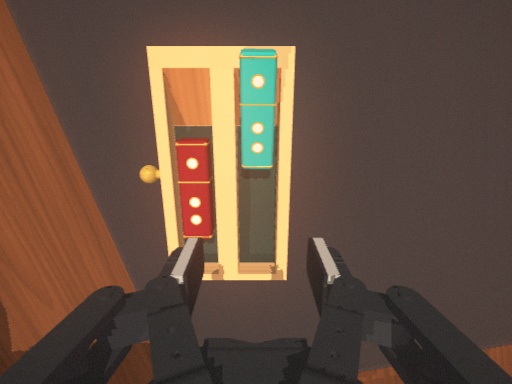

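The case has stayed put, nose up about 14.8°, with its top centre near drawer y 61.5, z 47. I'll grasp it 18 mm headward of centre with the tool tilted to match.

```bash
python3 - <<'E'
from h import *
t=np.radians(14.8); n=np.array([0,-np.sin(t),np.cos(t)]); a=np.array([0,np.cos(t),np.sin(t)])
g=np.array([33.8,61.5,46.9])+18*a
def tcp(e): return dr(*(g+n*(19-e)))
A=att(YD,t)
bot.move_to(tcp(-60),A)
print("touch",bot.servo_line(tcp(14.5),speed=60,until_force=6))
bot.move_gripper(20,50)
s=bot.read_state(); print(s["clock"],s["grip_width"],s["grip_force"],s["ee_pos"],tcp(14.5))
up=np.array(s["ee_pos"])
bot.servo_line(up+[0,0,20],speed=50); bot.servo_line(up+[0,0,120],speed=120)
bot.move_to(st(0,18,150),att(YS)); bot.dwell(.2)
s=bot.read_state(); print(s["clock"],s["grip_width"],s["grip_force"],s["ee_pos"])
im,P=cam("wrist"); cv2.imwrite("pics/w3.png",im)
L=R.from_euler('z',-YS).apply((P-S).reshape(-1,3)).reshape(P.shape)
hsv=cv2.cvtColor(im,cv2.COLOR_BGR2HSV); H,S_=hsv[...,0],hsv[...,1]
m=(H>78)&(H<102)&(S_>90)&(abs(L[...,0])<40)&(abs(L[...,1])<100)&(L[...,2]>90)
p=L[m]; print(len(p),np.percentile(p,[1,50,99],axis=0).round(1))
for y in range(-60,80,10):
    k=(abs(p[:,1]-y)<5)
    if k.sum()>20: print(y,np.percentile(p[k,0],[3,50,97]).round(1),np.percentile(p[k,2],[10,50,90]).round(1))
im,_=cam("scene"); cv2.imwrite("pics/s3.png",cv2.resize(im[100:220,260:440],None,fx=3,fy=3))
E
```

```text
touch False
13.0333 30.792977848639723 49.56903576850891 [ 585.22419777 -131.10618561   65.73370229] [ 585.04071529 -130.9137999    65.24872889]
16.2583 30.486679254317405 49.53782916069031 [467.83723352 250.44981064 159.36647414]
7941 [[-1.540e+01 -3.000e+01  1.292e+02]
 [-1.000e-01  2.080e+01  1.450e+02]
 [ 1.510e+01  5.530e+01  1.464e+02]]
-30 [-15.3  -5.6  14.6] [144.1 144.9 145.6]
-20 [-14.8  -0.1  14.7] [144.3 145.1 145.7]
-10 [-15.3  -5.9  14.6] [144.1 145.  145.8]
0 [-14.9  -0.1  14.6] [144.2 145.  145.8]
10 [-14.5  -0.1  14.3] [144.3 145.1 145.8]
20 [-14.6  -0.1  14.5] [144.3 145.  145.8]
30 [-14.9   2.9  14.9] [144.1 145.  145.8]
40 [-14.7  -0.5  14.4] [144.2 145.1 145.8]
50 [-14.2  -0.   14.1] [138.8 144.7 145.7]
60 [-12.6  -0.5  12.2] [129.  135.9 142.3]
```

View pics/w3.png

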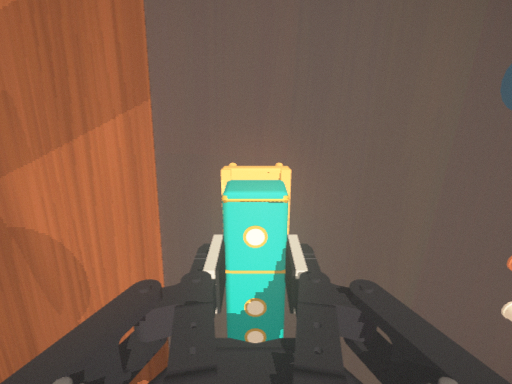

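View pics/s3.png

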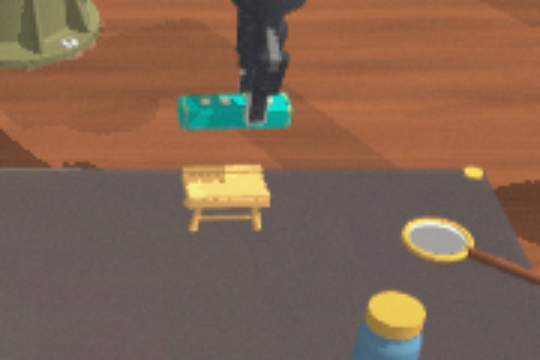

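The case is level and centred over the stool, with its head at y +55 and its underside about 76 mm above the seat. Lowering it now.

```bash
python3 - <<'E'
from h import *
A=att(YS)
bot.servo_line(st(0,18,84),speed=80); bot.dwell(.3)
print("touch",bot.servo_line(st(0,18,70),speed=15,until_force=3))
s=bot.read_state(); print(s["clock"],np.array(s["ee_pos"])-S,np.round(s["ft_force"],1))
bot.dwell(.2); bot.move_gripper(46); bot.dwell(.2)
p=np.array(bot.read_state()["ee_pos"])
bot.servo_line(p+[0,0,40],speed=60); bot.servo_line(p+[0,0,150],speed=150); bot.dwell(.3)
im,P=cam("wrist"); cv2.imwrite("pics/w4.png",im)
L=R.from_euler('z',-YS).apply((P-S).reshape(-1,3)).reshape(P.shape)
hsv=cv2.cvtColor(im,cv2.COLOR_BGR2HSV); H,S_=hsv[...,0],hsv[...,1]
m=(H>78)&(H<102)&(S_>90)&(abs(L[...,0])<40)&(abs(L[...,1])<100)&(L[...,2]>60)
print(rect(L,m)); p=L[m]
for y in range(-60,70,20): 
    k=abs(p[:,1]-y)<5
    if k.sum()>20: print(y,np.percentile(p[k,0],[3,97]).round(1),np.median(p[k,2]).round(1))
print(bot.read_state()["clock"])
E
```

```text
touch True
18.3083 [-0.70497137 17.98952326 73.94545395] [-1.2 -0.2  6.4]
(((-0.7820968627929688, 1.0724372863769531), (31.20444107055664, 109.39579772949219), 0.08183083683252335), np.float64(69.06256334020073), 2504)
-40 [-15.7  14.2] 69.2
-20 [-14.7  14.3] 69.2
0 [-15.5  13.9] 69.1
20 [-15.2  13.7] 69.1
40 [-14.9  14.3] 69.0
60 [-14.2  12.2] 65.2
21.0583
```

View pics/w4.png

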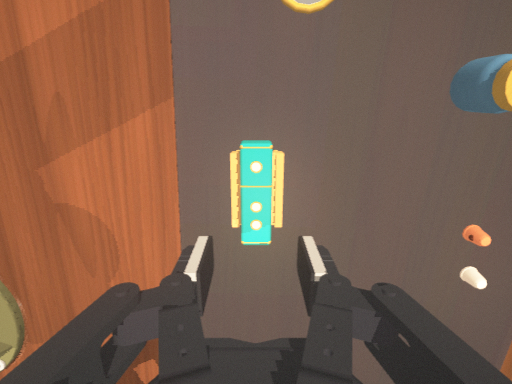

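The case lies level between the rims, centred to about 1 mm, with its top at z 69 (seat 45 plus 24). The gripper is clear of it.

```bash
python3 -c "
from rig import bot
print(bot.finish_job())"
```

```text
the job is handed in; nothing more can be done
None
```

The turquoise case lies released, level and lengthwise on the stool, centred to about 1 mm by the wrist camera; the job is handed in at about 21 s of the 54 s allowed, but no verdict was returned, and I didn't re-measure the red case after lifting the turquoise one out.

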